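# Send a used instrument cassette through the return-chute flap

### The job

A used instrument cassette lies on the loading deck of the steel return chute. With the fingertips, line it up with the mouth and push it through the hanging flap, following it in under the flap until it tips over the sill and slides down to the end stop, then draw the fingers back out so that the flap swings shut behind it. Only push it, gently: do not pinch or lift the cassette, and leave everything else where it stands.

Things in the scene. Friction and masses are not known exactly. Their poses are not given: they have to be found in the camera images.
- chute: Fixed return chute of polished sheet steel (friction with the cassette about 0.25). Origin on the counter straight below the closed flap, on the centre line; x axis = feed direction, away from the robot, y left, z up. Its level loading deck: top at z 95 mm, x -228 to 0, y -150 to 150, 7 mm rim along both sides, none at the rear; the floor runs level on through the mouth.
- mouth (a point): Centre of the mouth's floor, x 0, z 95 of the chute, axes as the chute's. Opening 104 wide, 63 high under the hinge rod, between cheeks 3 thick, x -11 to 19, tops 71 above the deck. Lead-in wings 34 high flare from y +-53 at x -12 to y +-72 at x -43. The fingertips must reach 5 to 15 past x 0 under the rod: lean the hand back so that the fingers point forward and down.
- sill_edge (a point): Floor point 60 mm beyond the flap where the level sill (walls 40 high, open above) ends and a ramp 155 long drops 30 degrees to an end stop. The cassette tips and slides away by itself once its centre is a few mm past this edge, its rear end then 2 to 8 beyond the flap. Resting against the stop its centre is at x 149, z 60 in the chute's frame.
- flap (a joint): Hanging steel flap, 98 wide, 63 long, 3 thick, 0.12 kg, closing the mouth by its own weight. Hinged on a rod (6 diameter, knuckles 10) at x 0, z 161 of the chute. 0 = hanging shut (cannot swing towards the robot); grows as its lower edge is pushed in along +x and up, to 1.5 rad; about 0.9 when it lies on the cassette's lid.
- cassette_center (a point): Centre (half-way up) of the closed instrument cassette, the only box on the deck: loose, perforated bare steel, 120 long (its x axis, roughly the feed direction), 80 wide (y), 28 high, 0.24 to 0.48 kg. Starts up to 35 beside the chute's centre line, turned up to 15 degrees, its centre 95 to 125 in front of the flap.
- bur_pot: Small round steel pot, 36 diameter, 34 high, at one front corner of the deck beside the mouth (about 24 in front of the flap's plane and 124 from the centre line, either side). Origin under its centre. Leave alone.
- mixing_dish: Small glass bowl, 40 diameter, 24 high, at the other front corner of the deck. Origin under its centre. Leave alone.
- spray_bottle: White bottle, 60 diameter, 165 high, on the counter beside the ramp. Origin under its centre. Leave alone.
- tape_roll: Roll of tape lying flat, 84 outer diameter, 19 high, on the counter on the other side of the ramp. Origin under its centre. Leave alone.
- long_cassette: A longer steel cassette, 180 x 80 x 32 high, on the counter to the left of the chute. Origin under its centre. Leave alone.
- instrument_tray: Shallow steel instrument tray, 200 x 110 x 26 high, on the counter to the right of the chute. Origin under its centre. Leave alone.
- beaker: Clear beaker, 72 diameter, 85 high, on the counter to the left. Origin under its centre. Leave alone.
- tweezers: Steel tweezers lying on the counter to the right, 130 long. Origin under its centre. Leave alone.
Not all that is in view belongs to the job. Leave any orange or yellow look-alike of the part that bears cassette_center alone.

How it is judged:
On the way, in this order (a step that is already met when the one before it is completed fails the run):
1. the cassette, lined up with the mouth, has pushed the flap open with its front end (value of joint flap above 0.5 rad and x of cassette_center in the frame of chute between -0.06 and 0.07 m and y of cassette_center in the frame of chute between -0.025 and 0.025 m), for 0.2 s.
2. the cassette has slid down the ramp (x of cassette_center in the frame of chute above 0.125 m and height (world z) of cassette_center below 0.08 m), for 0.2 s.
At the end, for the whole second after the job is handed in: the cassette lies still at the foot of the ramp, lid up, within about 20 mm of where it meets the end stop (its centre 130 to 180 mm beyond the flap and less than 75 mm above the counter), and the flap hangs shut (under 0.08 rad) behind it (x of cassette_center in the frame of chute between 0.13 and 0.18 m and y of cassette_center in the frame of chute between -0.025 and 0.025 m and height (world z) of cassette_center below 0.075 m and angle between cassette_center's own z axis and vertical below 0.7 rad and linear speed of cassette below 0.02 m/s and value of joint flap below 0.08 rad); the robot touches nothing.
It fails at once if the cassette is lifted more than 20 mm off the deck (height (world z) of cassette_center above 0.129 m).
It fails at once if the cassette is pinched or shoved hard (over 30 N) (contact force between the fingers and cassette above 30 N).
It fails at once if a thing that should be left alone is moved by more than 20 mm (distance of any of bur_pot, mixing_dish, spray_bottle, tape_roll, long_cassette, instrument_tray, beaker, tweezers from where it was at the start of the episode above 0.02 m).
It also fails if it takes over 51 s, if anything falls off the work surface, if the arm or the gripper's body presses on something with over 40 N, if the wrist force passes 120 N, or if a joint passes its speed limit or range.

### The arm

A 7-joint arm with a two-finger parallel gripper is mounted at the origin on the work surface. World frame = base frame: x ahead of the robot, y to its left, z up, the work surface at z = 0. Lengths are in m, angles in rad, forces in N, time in s.
With the tool pointing down it reaches from about 0.425 to 0.975 m from the base axis. Payload 16.7 kg.
Tool frame: the origin (TCP) lies midway between the tips of the shut fingers; the grasp point (between the pads) lies 19 mm behind it; z points along the fingers, y is the direction in which the jaws open and shut (so a half turn about z gives the same grasp; the last joint's range is limited). The gripper opens to 85 mm and grips with 20 to 120 N. Pads are 22 mm wide; open, the fingers measure 114 mm over their backs; the gripper's body (76 mm by 85 mm) begins 54 mm behind the grasp point. The pads swing forward as they close: fully open they stand 13 mm farther back than shut.
Start: joints at [-1.272, 0.426, 0.074, 1.606, -0.034, 1.111, -0.067], TCP at [0.292, 0.608, 0.231] pointing down, gripper open.
Joint ranges: [-2.85, 2.85], [-0.5, 2.14], [-1.23, 1.37], [0.21, 2.46], [-1.02, 4.16], [0.16, 2.05], [-2.73, 2.73]. Speed limits (rad/s): [1.89, 1.89, 2.39, 2.39, 3.01, 3.01, 3.01].

### API

Orientations are given as a rotation vector (axis times angle).
In Python, from station import manip gives the robot as it stands. The module is installed in compiled form; this text tells all that it offers.
- The arm moves only by the shell command python3 -m creep 'ROWS'. ROWS is JSON, a list of rows, each an object with "slide": the shift along the tool's x, y, z in m, a list of three; "rotation": the turn, a rotation vector about the tool's x, y, z in degrees, a list of three; "claw": the finger opening in m, from 0 to 0.0854. In form: [{"slide": [dx, dy, dz], "rotation": [ax, ay, az], "claw": claw}, ...]. A call has 1 to 5 rows; each row shifts and turns the commanded pose from where the row before left it, along the tool's axes as they then stand; what a row does not reach is not made up. A row lasts 1/12 s, in which the tool goes at most 41.7 mm and 7.16 degrees, less where a joint would pass 70% of its speed; a pose out of reach is approached as far as the arm can. A call with a gripper value outside its range is refused whole. The fingers move at their own pace and stop on an object; the grip force is fixed at half the most. Time passes only in rows, so rows that do not move let the fingers close. It gives the time, the measured TCP pose, the force and the opening at its end, in the units of the state.
- manip.observe(): the state, without advancing time (a new reading comes with each control period).
- manip.snapshot(name): name is "scene" or "top" or "wrist"; returns (picture, depth): 384x512x3 uint8, red, green, blue; 384x512 float32, m along the optical axis (not along the pixel's ray), 0 where there is no reading.
- manip.camera_model(name): a dict with "mtx" (3x3 intrinsics, pixels), "extrinsics" (4x4, takes a point from world to camera coordinates); the wrist camera has in their place "tool_from_camera" (4x4, takes a point from camera to tool coordinates, whose origin is the TCP and whose axes are the flange's). Camera axes: x right, y down, z forward; pixel columns grow to the right and rows downward; lengths in m; the calibration is good to about 2 mm. A picture is of the moment at which its call begins: read the wrist's pose just before it. camera_model takes no time and is no camera call.
- manip.close_job(): hands the job in, once; it reports no verdict.
Trained networks look in the newest picture that a camera, given by its name, has taken for a name from the list of things; names that differ only in an ending like _2 or _b are one class to them, and where a whole thing is asked for, a point or a joint stands for the part that bears it (a point fixed in the world has none). Each returns a list of dicts, best first, with "confidence" (0 to 1); they miss things now and then, are a little off and sometimes report something else, mostly with a low value. They report only what shows in the picture. A call takes as long as a camera call. They do not tell look-alikes from the thing itself.
- manip.regions_of(camera, thing): "region" (384x512 bool, what is visible of it).
- manip.place_of(camera, thing): "xyz" ([x, y, z] in m, in world coordinates, good to about 4 mm: a listed point, or the origin of a listed thing).
The state is a dict: "time": time; "joints": joint angles; "qvel": joint speeds; "tau": joint torques, N m; "eef_pos": TCP position; "orientation": TCP orientation; "contact_force": force on the tool from outside, world axes, zero at the start; "torque": the same for the moment, N m; "gripper_width": opening from 0.0 (shut) to 1.0 (fully open).
Only numpy, scipy, OpenCV 4.12 (cv2) and the standard library are available. Lean on these libraries where they do the work, as an engineer would, in place of code of your own. Each camera call takes 0.05 s, during which the arm holds its last target.

## Working session

There is one attempt and no reset: what is moved stays moved. The work goes in short steps, Python scripts to look and compute and a shell command to move; the robot and the scene stay as the last step left them, time stands still between calls to the robot, and variables do not carry over. Pictures are saved under pics/ and viewed, and the job is handed in when it is done.

```bash
mkdir -p pics; ls
cat > h.py <<'E'
import numpy as np, cv2
from scipy.spatial.transform import Rotation as R
from station import manip
def save(n,name):
    p,d=manip.snapshot(n); cv2.imwrite(f'pics/{name}.png',p[:,:,::-1]); np.save(f'pics/{name}.npy',d); return p,d
def st():
    s=manip.observe(); print('t',round(s['time'],2),'pos',np.round(s['eef_pos'],4),'rv',np.round(s['orientation'],3),'F',np.round(s['contact_force'],1),'w',round(float(s['gripper_width']),2)); print('q',np.round(s['joints'],3)); print(np.round(R.from_rotvec(s['orientation']).as_matrix(),3)); return s
def world(n,d,u,v):
    c=manip.camera_model(n);K=np.array(c['mtx']);E=np.array(c['extrinsics'])
    u=np.asarray(u,float);v=np.asarray(v,float)
    pc=np.stack([(u-K[0,2])/K[0,0]*d,(v-K[1,2])/K[1,1]*d,d],-1)
    return (pc-E[:3,3])@E[:3,:3]
E
python3 - <<'E'
from h import *
st()
for n in ['top','scene']:
    save(n,n+'0')
    for th in ['chute','mouth','sill_edge','cassette_center','flap','bur_pot','mixing_dish']:
        try:
            r=manip.place_of(n,th); print(n,th,[(np.round(a['xyz'],4).tolist(),round(a['confidence'],2)) for a in r[:3]])
        except Exception as e: print(n,th,e)
E
```

```text
pics
t 0.0 pos [0.2921 0.608  0.2306] rv [-6.980e-01 -3.063e+00  2.000e-03] F [0.2 0.6 0.1] w 1.0
q [-1.273  0.427  0.074  1.607 -0.034  1.111 -0.067]
[[-0.901  0.433 -0.   ]
 [ 0.433  0.901 -0.001]
 [-0.    -0.001 -1.   ]]
top chute [([0.6674, -0.0225, -0.0014], 0.77)]
top mouth [([0.6751, -0.0207, 0.0991], 0.64)]
top sill_edge [([0.7314, -0.0176, 0.0935], 0.85), ([0.6679, -0.0208, -0.0011], 0.32), ([0.612, 0.4197, 0.0018], 0.19)]
top cassette_center [([0.5664, 0.0116, 0.1062], 0.84), ([0.3359, -0.1516, 0.0164], 0.82), ([0.568, 0.2323, 0.0152], 0.81)]
top flap it knows: beaker, bur_pot, cassette_center, chute, instrument_tray, long_cassette, mixing_dish, mouth, sill_edge, spray_bottle, tape_roll, tweezers
top bur_pot [([0.6507, -0.1431, 0.0981], 0.65)]
top mixing_dish [([0.6445, 0.1029, 0.0919], 0.7), ([0.6713, -0.0231, -0.0011], 0.29)]
scene chute [([0.6672, -0.0199, 0.0016], 0.81), ([0.4187, 0.4301, -0.0014], 0.48)]
scene mouth [([0.6701, -0.0203, 0.0976], 0.78)]
scene sill_edge [([0.7292, -0.0233, 0.0971], 0.94), ([0.6112, 0.4166, -0.0037], 0.54)]
scene cassette_center [([0.5653, 0.0091, 0.1104], 0.81), ([0.5672, 0.2316, 0.0136], 0.8), ([0.3327, -0.1539, 0.0124], 0.72)]
scene flap it knows: beaker, bur_pot, cassette_center, chute, instrument_tray, long_cassette, mixing_dish, mouth, sill_edge, spray_bottle, tape_roll, tweezers
scene bur_pot [([0.6533, -0.1404, 0.0981], 0.57)]
scene mixing_dish [([0.6416, 0.1017, 0.0947], 0.53)]
```

View pics/top0.png

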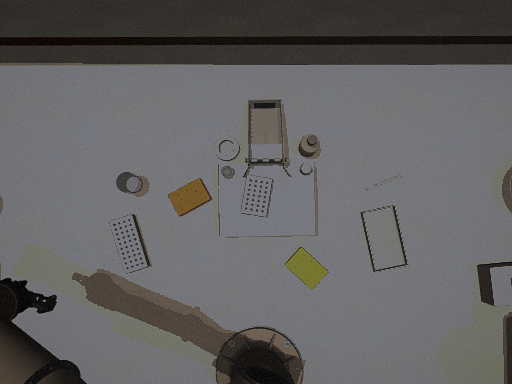

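View pics/scene0.png

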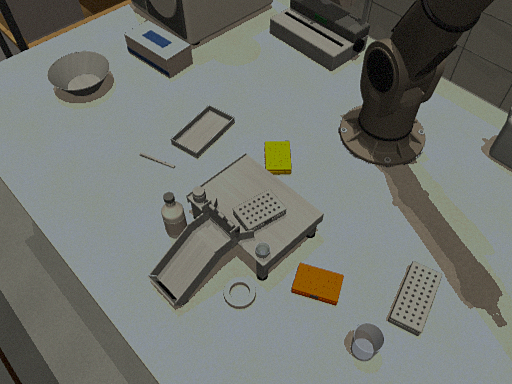

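Top picture: the steel perforated cassette is on the deck at (257,196). The orange box at (190,197) and the yellow box at (306,267) are look-alikes on the counter, and the long cassette is at (128,243). Only the one at (257,196) is on the deck. I'll confirm it in an enlarged crop and measure.

Run:
```python
from h import *
p,d=save('top','top1')
cv2.imwrite('pics/crop1.png',cv2.resize(p[90:245,205:330,::-1],None,fx=4.8,fy=3.8,interpolation=cv2.INTER_CUBIC) if 0 else cv2.resize(p[95:240,205:330,::-1],None,fx=4,fy=4,interpolation=cv2.INTER_CUBIC))
for th in ['cassette_center','chute']:
    rs=manip.regions_of('top',th)
    for r in rs[:3]:
        m=r['region'];v,u=np.nonzero(m);W=world('top',d[v,u],u,v)
        print(th,r['confidence'],m.sum(),u.mean(),v.mean(),np.median(W,0))
        if th=='cassette_center' and abs(u.mean()-257)<10:
            s=abs(W[:,2]-0.123)<0.012
            print('n',s.sum(),'zmed',np.median(W[s,2]))
            c=cv2.minAreaRect((W[s,:2]*1000).astype(np.float32)); print(c)
            W2=W[s];print('mean',W2.mean(0)); 
v,u=np.mgrid[0:384,0:512];W=world('top',d,u,v)
s=(abs(W[...,2]-0.095)<0.006)&(d>0)
m=s.astype(np.uint8);n,l,stt,c=cv2.connectedComponentsWithStats(m)
k=1+np.argmax(stt[1:,4]);print(stt[k]); q=W[l==k];print(cv2.minAreaRect((q[:,:2]*1000).astype(np.float32)),np.median(q[:,2]))
# high parts (rod, cheeks) z>0.15
s=(W[...,2]>0.145)&(W[...,2]<0.185)&(d>0)&(W[...,0]>0.5)&(W[...,0]<0.8)&(abs(W[...,1])<0.1)
q=W[s];print('high',len(q),q.min(0),q.max(0),q.mean(0)); print(cv2.minAreaRect((q[:,:2]*1000).astype(np.float32)))
```

```text
cassette_center 0.92 959 188.7914494264859 196.77580813347237 [0.56692954 0.23043903 0.0279306 ]
cassette_center 0.89 936 305.98397435897436 267.75961538461536 [ 0.33736561 -0.15341207  0.02849682]
cassette_center 0.62 970 255.93092783505153 195.6917525773196 [0.56545341 0.00804563 0.12341285]
n 965 zmed 0.12340232343591483
((567.1810913085938, 7.928722381591797), (80.92290496826172, 118.9880599975586), 81.43927001953125)
mean [0.56617909 0.00823672 0.12344027]
chute 0.61 8168 267.3412095984329 181.72490205680705 [ 0.595762   -0.03214882  0.09474687]
chute 0.6 140 267.1642857142857 161.05 [ 0.6699733  -0.02537923  0.14510927]
[ 217  161  100   76 5463]
((559.70849609375, -23.602066040039062), (232.53076171875, 304.9545593261719), 1.3263188600540161) 0.09537706381230715
high 146 [ 0.65950919 -0.08156794  0.14525145] [0.69183553 0.03759025 0.17357681] [ 0.67174677 -0.02298219  0.16454174]
((675.7055053710938, -21.91845703125), (29.8359317779541, 119.16682434082031), 1.3594036102294922)
```

View pics/crop1.png

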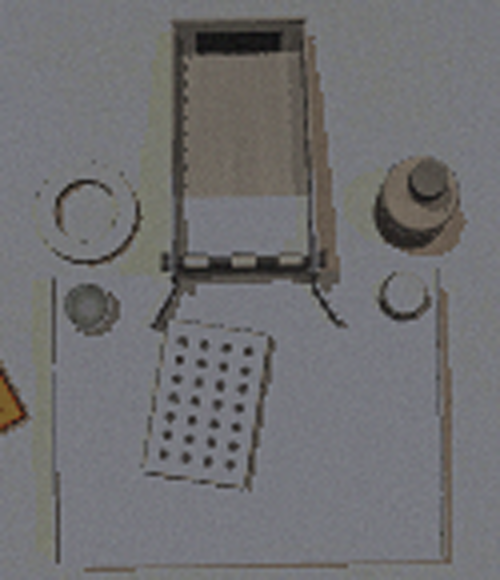

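The crop confirms it: the bare-steel perforated box on the deck is turned about 10° clockwise and sits about 31 mm left of the centre line. The chute origin is about (0.672, -0.021) with +1.3° yaw. Deck and cheek sizes and heights agree with the description. Now I move over, above everything, with the fingers closing.

```bash
python3 -m creep '[{"slide":[-0.0316,-0.0237,0],"rotation":[0,0,0],"claw":0},{"slide":[-0.0316,-0.0237,0],"rotation":[0,0,0],"claw":0},{"slide":[-0.0316,-0.0237,0],"rotation":[0,0,0],"claw":0},{"slide":[-0.0316,-0.0237,0],"rotation":[0,0,0],"claw":0},{"slide":[-0.0316,-0.0237,0],"rotation":[0,0,0],"claw":0}]'
python3 -m creep '[{"slide":[-0.0316,-0.0237,0],"rotation":[0,0,0],"claw":0},{"slide":[-0.0316,-0.0237,0],"rotation":[0,0,0],"claw":0},{"slide":[-0.0316,-0.0237,0],"rotation":[0,0,0],"claw":0},{"slide":[-0.0316,-0.0237,0],"rotation":[0,0,0],"claw":0},{"slide":[-0.0316,-0.0237,0],"rotation":[0,0,0],"claw":0}]'; python3 -c "
from h import *
st()"
```

```text
time: 1.27
eef_pos: [0.3839, 0.4314, 0.2314]
orientation: [0.697, 3.063, 0.0]
contact_force: [1.0, 0.4, -0.4]
gripper_width: 0.298
time: 1.68
eef_pos: [0.475, 0.2561, 0.2316]
orientation: [0.698, 3.063, 0.001]
contact_force: [1.6, -0.1, -0.5]
gripper_width: -0.001
t 1.68 pos [0.475  0.2561 0.2316] rv [6.980e-01 3.063e+00 1.000e-03] F [ 1.6 -0.1 -0.5] w -0.0
q [-0.817  0.205  0.234  1.921 -0.056  1.022  0.565]
[[-0.901  0.433  0.   ]
 [ 0.433  0.901  0.   ]
 [-0.     0.001 -1.   ]]
```

```bash
python3 -m creep '[{"slide":[-0.0316,-0.0237,0],"rotation":[0,0,0],"claw":0},{"slide":[-0.0316,-0.0237,0],"rotation":[0,0,0],"claw":0},{"slide":[-0.0316,-0.0237,0],"rotation":[0,0,0],"claw":0},{"slide":[-0.0316,-0.0237,0],"rotation":[0,0,0],"claw":0},{"slide":[-0.0316,-0.0237,0],"rotation":[0,0,0],"claw":0}]'
python3 -m creep '[{"slide":[0,0,0],"rotation":[0,0,-6.75],"claw":0},{"slide":[0,0,0],"rotation":[0,0,-6.75],"claw":0},{"slide":[0,0,0],"rotation":[0,0,-6.75],"claw":0},{"slide":[0,0,0],"rotation":[0,0,-6.75],"claw":0},{"slide":[0,0,0],"rotation":[0,0,0],"claw":0}]'
python3 - <<'E'
from h import *
s=st()
p,d=save('wrist','w1')
print(manip.camera_model('wrist'))
E
```

```text
time: 2.1
eef_pos: [0.5662, 0.0809, 0.2316]
orientation: [0.697, 3.063, 0.001]
contact_force: [0.6, 1.7, -0.0]
gripper_width: -0.001
time: 2.52
eef_pos: [0.5656, 0.0826, 0.2314]
orientation: [-0.046, 3.141, 0.0]
contact_force: [-0.3, 0.6, 0.4]
gripper_width: -0.001
t 2.52 pos [0.5656 0.0826 0.2314] rv [-0.046  3.141  0.   ] F [-0.3  0.6  0.4] w -0.0
q [-0.481  0.261  0.269  1.854 -0.08   1.037  1.42 ]
[[-1.    -0.029  0.   ]
 [-0.029  1.     0.   ]
 [-0.     0.    -1.   ]]
{'mtx': array([[299.15686394,   0.        , 258.21379281],
       [  0.        , 299.15686394, 188.01248148],
       [  0.        ,   0.        ,   1.        ]]), 'tool_from_camera': array([[ 7.64585225e-04, -9.55488902e-01, -2.95026057e-01,
         7.59112011e-02],
       [ 9.99999694e-01,  6.82533886e-04,  3.81089861e-04,
        -1.32034414e-04],
       [-1.62761851e-04, -2.95026258e-01,  9.55489132e-01,
        -1.42112016e-01],
       [ 0.00000000e+00,  0.00000000e+00,  0.00000000e+00,
         1.00000000e+00]])}
```

View pics/w1.png

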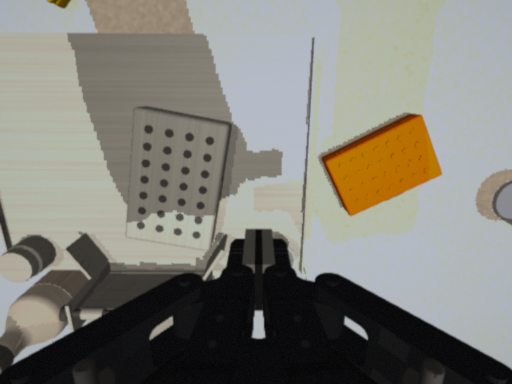

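The wrist picture shows the cassette at (180,180), the wing and mouth at about (150,280), the left rim at x≈308 and the orange look-alike outside it. I'll measure the cassette more finely here.

```bash
cat >> h.py <<'E'
def wworld(d,u,v,s):
    c=manip.camera_model('wrist');K=c['mtx'];T=c['tool_from_camera']
    pc=np.stack([(u-K[0,2])/K[0,0]*d,(v-K[1,2])/K[1,1]*d,d],-1)
    pt=pc@T[:3,:3].T+T[:3,3]
    return pt@R.from_rotvec(s['orientation']).as_matrix().T+np.array(s['eef_pos'])
C0=np.array([0.672,-0.0212]);YAW=np.deg2rad(1.33)
def ch(W):
    W=np.asarray(W,float);q=W[...,:2]-C0;c,s=np.cos(YAW),np.sin(YAW)
    return np.stack([q[...,0]*c+q[...,1]*s,-q[...,0]*s+q[...,1]*c],-1)*1000
def cass(W,zlo=.113,zhi=.133,xlim=(.42,.72)):
    s=(W[...,2]>zlo)&(W[...,2]<zhi)&(W[...,0]>xlim[0])&(W[...,0]<xlim[1])&(W[...,1]>-.12)&(W[...,1]<.1)
    m=cv2.morphologyEx(s.astype(np.uint8),cv2.MORPH_OPEN,np.ones((5,5)))
    n,l,a,c=cv2.connectedComponentsWithStats(m);k=1+np.argmax(a[1:,4]);q=ch(W[l==k])
    r=cv2.minAreaRect(q.astype(np.float32));print('cass rect chute',np.round(r[0],1),np.round(r[1],1),'ang',round(r[2],2),'z',np.median(W[l==k][:,2]).round(4),'px',a[k]);return r
E
python3 - <<'E'
from h import *
s=manip.observe(); d=np.load('pics/w1.npy')
v,u=np.mgrid[0:384,0:512];W=wworld(d,u,v,s)
cass(W)
W3=np.asarray(W)
m=(abs(W[...,2]-.095)<.005)&(d>0)
q=ch(W[m]); print('deck z',np.median(W[m][:,2]),'ymax',np.percentile(q[:,1],99.5),'xmin',np.percentile(q[:,0],[0,.2,1]))
# left rim line: z in .099-.106, chute y>120
q=ch(W);m=(W[...,2]>.0985)&(W[...,2]<.107)&(q[...,1]>135)&(q[...,1]<170)&(q[...,0]<-30)
r=q[m];print(len(r),np.polyfit(r[:,0],r[:,1],1))
E
```

```text
cass rect chute [-105.3   32.8] [ 80.7 119.9] ang 79.22 z 0.1226 px [  126   108   104   143 11894]
deck z 0.09465224590572957 ymax 151.2130758872971 xmin [-230.68290797 -229.75370868 -228.64415806]
596 [-7.10932579e-03  1.51458094e+02]
```

Both cameras agree: the cassette is at chute (-105, 32.8), yaw about -10.8°. I lower beside its left side and push it to the right. The flat finger back should square it.

```bash
python3 -m creep '[{"slide":[0,0,0.032],"rotation":[0,0,0],"claw":0},{"slide":[0,0,0.032],"rotation":[0,0,0],"claw":0},{"slide":[0,0,0.032],"rotation":[0,0,0],"claw":0},{"slide":[0,0,0.031],"rotation":[0,0,0],"claw":0},{"slide":[0,-0.006,0],"rotation":[0,0,0],"claw":0}]'
python3 -m creep '[{"slide":[0,-0.005,0],"rotation":[0,0,0],"claw":0},{"slide":[0,-0.003,0],"rotation":[0,0,0],"claw":0},{"slide":[0,-0.003,0],"rotation":[0,0,0],"claw":0},{"slide":[0,-0.003,0],"rotation":[0,0,0],"claw":0},{"slide":[0,-0.003,0],"rotation":[0,0,0],"claw":0}]'
python3 -m creep '[{"slide":[0,-0.003,0],"rotation":[0,0,0],"claw":0},{"slide":[0,-0.003,0],"rotation":[0,0,0],"claw":0},{"slide":[0,-0.003,0],"rotation":[0,0,0],"claw":0},{"slide":[0,-0.003,0],"rotation":[0,0,0],"claw":0},{"slide":[0,0,0],"rotation":[0,0,0],"claw":0}]'
python3 - <<'E'
from h import *
s=st();print(ch(s['eef_pos']))
p,d=save('top','t2');v,u=np.mgrid[0:384,0:512];cass(world('top',d,u,v))
p,d=save('wrist','w2');cass(wworld(d,u,v,s))
cv2.imwrite('pics/t2c.png',cv2.resize(cv2.imread('pics/t2.png')[95:240,205:330],None,fx=4,fy=4))
E
```

```text
time: 2.98
eef_pos: [0.5626, 0.0772, 0.0994]
orientation: [0.033, -3.134, 0.003]
contact_force: [-2.0, 0.6, -1.1]
gripper_width: 0.001
time: 3.4
eef_pos: [0.5669, 0.0597, 0.1058]
orientation: [-0.036, 3.139, 0.001]
contact_force: [-0.4, -0.0, -0.1]
gripper_width: -0.002
time: 3.82
eef_pos: [0.5663, 0.0469, 0.1043]
orientation: [0.036, -3.141, 0.001]
contact_force: [-0.4, 0.5, -0.4]
gripper_width: 0.001
t 3.82 pos [0.5663 0.0469 0.1043] rv [ 3.600e-02 -3.141e+00  1.000e-03] F [-0.4  0.5 -0.4] w 0.0
q [-0.395  0.411  0.248  1.97  -0.14   0.777  1.526]
[[-1.    -0.023 -0.   ]
 [-0.023  1.    -0.   ]
 [ 0.    -0.    -1.   ]]
[-104.06689354   70.50441542]
cass rect chute [-106.5   -6.5] [ 43.7 117.9] ang 86.92 z 0.1232 px [261 177  16  39 481]
cass rect chute [-129.     9.2] [ 92.3 124.2] ang 23.06 z 0.1226 px [   49   122   241   213 30292]
```

View pics/w2.png

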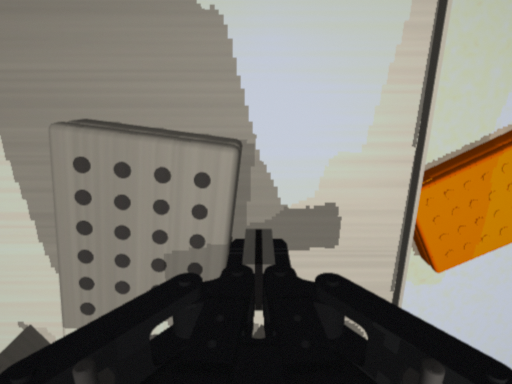

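The push works: the cassette at (145,220) is turning square, with its yaw reduced to about -3°. It needs about 15 mm more.

```bash
python3 -m creep '[{"slide":[0,-0.003,0],"rotation":[0,0,0],"claw":0},{"slide":[0,-0.003,0],"rotation":[0,0,0],"claw":0},{"slide":[0,-0.003,0],"rotation":[0,0,0],"claw":0},{"slide":[0,-0.003,0],"rotation":[0,0,0],"claw":0},{"slide":[0,-0.002,0],"rotation":[0,0,0],"claw":0}]'
python3 -m creep '[{"slide":[0,0,0],"rotation":[0,0,0],"claw":0},{"slide":[0,0.008,0],"rotation":[0,0,0],"claw":0},{"slide":[0,0.02,0],"rotation":[0,0,0],"claw":0},{"slide":[0,0.01,-0.03],"rotation":[0,0,0],"claw":0.02},{"slide":[0,0,-0.04],"rotation":[0,0,0],"claw":0.045}]'
python3 - <<'E'
from h import *
s=st();print(ch(s['eef_pos']))
p,d=save('top','t3');v,u=np.mgrid[0:384,0:512];cass(world('top',d,u,v))
p,d=save('wrist','w3');cass(wworld(d,u,v,s))
E
```

```text
time: 4.33
eef_pos: [0.5667, 0.0332, 0.1043]
orientation: [0.036, -3.141, 0.0]
contact_force: [0.1, 1.2, -0.8]
gripper_width: -0.0
time: 4.75
eef_pos: [0.5637, 0.0748, 0.1723]
orientation: [0.042, -3.136, 0.002]
contact_force: [0.4, 0.3, 1.0]
gripper_width: 0.273
t 4.75 pos [0.5637 0.0748 0.1723] rv [ 4.200e-02 -3.136e+00  2.000e-03] F [0.4 0.3 1. ] w 0.27
q [-0.46   0.325  0.262  1.914 -0.104  0.922  1.451]
[[-1.    -0.027 -0.006]
 [-0.027  1.    -0.001]
 [ 0.006 -0.001 -1.   ]]
[-106.00974061   98.46057347]
cass rect chute [-103.2    0.4] [ 80.7 119.6] ang 83.55 z 0.1234 px [252 175  29  41 984]
cass rect chute [-157.4   10.9] [31.6 39.3] ang 37.69 z 0.1141 px [ 100  119   62   48 1374]
```

View pics/w3.png

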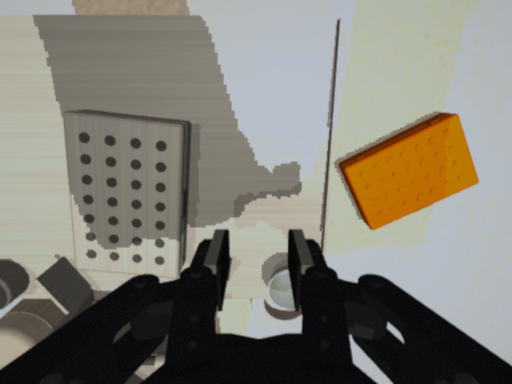

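The cassette is centred (y≈0.4 mm) with about -6° of yaw left, which the two-finger push from behind will square. Now I go behind it and lean the hand.

```bash
python3 -m creep '[{"slide":[0.01,-0.02,-0.02],"rotation":[0,0,0],"claw":0.04},{"slide":[0.02,-0.026,0],"rotation":[0,0,0],"claw":0.04},{"slide":[0.026,-0.027,0],"rotation":[0,0,0],"claw":0.04},{"slide":[0.028,-0.027,0],"rotation":[0,0,0],"claw":0.04},{"slide":[0,0,0],"rotation":[0,0,0],"claw":0.04}]'
python3 -m creep '[{"slide":[0,0,0],"rotation":[0,-6.5,0],"claw":0.04},{"slide":[0,0,0],"rotation":[0,-6.5,0],"claw":0.04},{"slide":[0,0,0],"rotation":[0,-6.5,0],"claw":0.04},{"slide":[0,0,0],"rotation":[0,-6.5,0],"claw":0.04},{"slide":[0,0,0],"rotation":[0,-6.5,0],"claw":0.04}]'
python3 -c "
from h import *
s=st();print(ch(s['eef_pos']))"
```

```text
time: 5.27
eef_pos: [0.4798, -0.0347, 0.1943]
orientation: [0.028, -3.14, 0.001]
contact_force: [1.1, -1.1, -0.2]
gripper_width: 0.467
time: 5.68
eef_pos: [0.4835, -0.0292, 0.1943]
orientation: [-0.033, 2.617, 0.009]
contact_force: [1.1, -1.5, 0.1]
gripper_width: 0.467
t 5.68 pos [ 0.4835 -0.0292  0.1943] rv [-0.033  2.617  0.009] F [ 1.1 -1.5  0.1] w 0.47
q [-0.277 -0.085  0.171  2.437  0.202  0.271  1.312]
[[-0.865 -0.025  0.5  ]
 [-0.022  1.     0.012]
 [-0.5   -0.    -0.866]]
[-188.64424268   -3.60736105]
```

```bash
python3 -m creep '[{"slide":[0.0143,0.002,0.0248],"rotation":[0,0,0],"claw":0.04},{"slide":[0.0143,0.002,0.0248],"rotation":[0,0,0],"claw":0.04},{"slide":[0.007,0,0.012],"rotation":[0,0,0],"claw":0.04},{"slide":[0.006,0,0.011],"rotation":[0,0,0],"claw":0.04},{"slide":[0,0,0],"rotation":[0,0,0],"claw":0.04}]'
python3 - <<'E'
from h import *
s=st();print(ch(s['eef_pos']))
p,d=save('wrist','w4');v,u=np.mgrid[0:384,0:512];cass(wworld(d,u,v,s))
E
```

```text
time: 6.1
eef_pos: [0.4801, -0.0262, 0.1439]
orientation: [-0.024, 2.64, -0.02]
contact_force: [-1.2, -0.9, -0.4]
gripper_width: 0.469
t 6.1 pos [ 0.4801 -0.0262  0.1439] rv [-0.024  2.64  -0.02 ] F [-1.2 -0.9 -0.4] w 0.47
q [ 0.093  0.042 -0.227  2.461  0.528  0.164  0.956]
[[-0.877 -0.014  0.481]
 [-0.021  1.    -0.01 ]
 [-0.481 -0.018 -0.877]]
[-191.93073051   -0.53438419]
cass rect chute [-105.5    2.5] [ 77.9 120.1] ang 83.43 z 0.1228 px [ 214  229   90   87 6674]
```

View pics/w4.png

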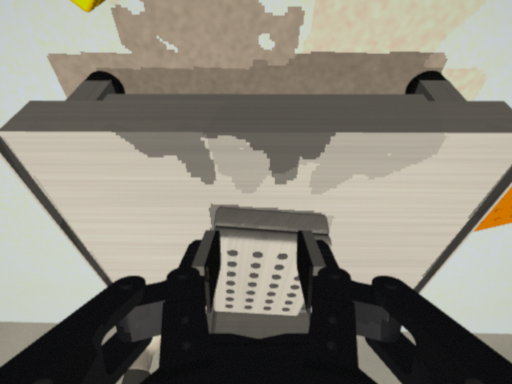

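The wrist picture shows the fingers behind the cassette's rear face (270,215), but joints 4 and 6 are at their limits here. I'll back off the lean first, and fit a quick kinematic model to the logged poses to see which leans are reachable.

```bash
python3 -m creep '[{"slide":[0,0,0],"rotation":[0,5,0],"claw":0.04},{"slide":[0,0,0],"rotation":[0,5,0],"claw":0.04},{"slide":[0,0,0],"rotation":[0,5,0],"claw":0.04},{"slide":[0,0,0],"rotation":[0,0,0],"claw":0.04}]'
cat > kin.py <<'E'
from h import *
import itertools
from scipy.optimize import least_squares
D=[([-1.273,.427,.074,1.607,-.034,1.111,-.067],[.2921,.608,.2306],[-.698,-3.063,.002]),
([-.817,.205,.234,1.921,-.056,1.022,.565],[.475,.2561,.2316],[.698,3.063,.001]),
([-.481,.261,.269,1.854,-.08,1.037,1.42],[.5656,.0826,.2314],[-.046,3.141,0]),
([-.395,.411,.248,1.97,-.14,.777,1.526],[.5663,.0469,.1043],[.036,-3.141,.001]),
([-.46,.325,.262,1.914,-.104,.922,1.451],[.5637,.0748,.1723],[.042,-3.136,.002]),
([-.277,-.085,.171,2.437,.202,.271,1.312],[.4835,-.0292,.1943],[-.033,2.617,.009]),
([.093,.042,-.227,2.461,.528,.164,.956],[.4801,-.0262,.1439],[-.024,2.64,-.02])]
def fk(q,p,sg):
    d1,d3,d5,d7,a3,a4,a5,a6,y0,y7,o=p[:11]
    s1,s3,s5,s7=sg
    r=lambda ax,a:R.from_euler(ax,a)
    A=r('z',s1*q[0]+y0); x=np.array([0,0,d1]); 
    A=A*r('y',q[1]); x=x+A.apply([a3,0,d3]); A=A*r('z',s3*q[2])
    A=A*r('y',q[3]); x=x+A.apply([a4,0,d5]); A=A*r('z',s5*q[4])
    A=A*r('y',q[5]); x=x+A.apply([a5,a6,d7]); A=A*r('z',s7*q[6]+y7)
    return x,A
def res(p,sg):
    o=[]
    for q,x,rv in D:
        X,A=fk(q,p,sg); o+=list(X-x)+list(0.3*(A.inv()*R.from_rotvec(rv)).as_rotvec())
    return o
if __name__=='__main__':
    best=[]
    for sg in itertools.product([1,-1],repeat=4):
        for y7 in [0,1.57,3.14,-1.57]:
            f=least_squares(res,[.33,.4,.4,.2,0,0,0,0,0,y7,0],args=(sg,),max_nfev=60); best.append((f.cost,sg,f.x.round(4)))
    best.sort(key=lambda b:b[0])
    for b in best[:3]: print(b)
    import pickle; pickle.dump(best[0],open('kin.pkl','wb'))
E
python3 kin.py; python3 -c "
from h import *
s=st()"
```

```text
time: 6.48
eef_pos: [0.4841, -0.0274, 0.1466]
orientation: [-0.021, 2.874, -0.029]
contact_force: [-0.3, 0.2, 1.3]
gripper_width: 0.469
(np.float64(0.00022266818814541004), (-1, -1, -1, -1), array([ 0.254 ,  0.5291,  0.5054,  0.2777,  0.016 , -0.0078,  0.012 ,
       -0.0463, -0.0343,  1.5378,  0.    ]))
(np.float64(0.00022266818814934862), (-1, -1, -1, -1), array([ 0.254 ,  0.5291,  0.5054,  0.2777,  0.016 , -0.0078,  0.012 ,
       -0.0463, -0.0343,  1.5378,  0.    ]))
(np.float64(0.0002226681881665367), (-1, -1, -1, -1), array([ 0.254 ,  0.5291,  0.5054,  0.2777,  0.016 , -0.0078,  0.012 ,
       -0.0463, -0.0343,  1.5378,  0.    ]))
t 6.48 pos [ 0.4841 -0.0274  0.1466] rv [-0.021  2.874 -0.029] F [-0.3  0.2  1.3] w 0.47
q [ 0.147  0.111 -0.27   2.282  0.166  0.494  1.332]
[[-0.964 -0.012  0.264]
 [-0.017  1.    -0.018]
 [-0.264 -0.022 -0.964]]
```

```bash
cat > feas.py <<'E'
from kin import *
import pickle
c,sg,p=pickle.load(open('kin.pkl','rb'))
lo=np.array([-2.85,-.5,-1.23,.21,-1.02,.16,-2.73]);hi=np.array([2.85,2.14,1.37,2.46,4.16,2.05,2.73])
q0=np.array([0.147,.111,-.27,2.282,.166,.494,1.332])
rng=np.random.default_rng(0)
for x in [.48,.53,.58,.63,.675]:
    for L in [10,20,30,37,45]:
        y=-.0212+(x-.672)*.0232
        Rt=R.from_matrix(np.array([[-1,0,0],[0,1,0],[0,0,-1.]]))
        T=R.from_euler('z',1.3,degrees=True)*Rt*R.from_euler('y',-L,degrees=True)
        best=None
        for k in range(6):
            s=np.clip(q0+(rng.normal(0,.3,7) if k else 0),lo+.03,hi-.03)
            f=least_squares(lambda q:np.r_[fk(q,p,sg)[0]-[x,y,.108],.3*(fk(q,p,sg)[1].inv()*T).as_rotvec(),1e-4*(q-q0)],s,bounds=(lo+.02,hi-.02))
            if best is None or f.cost<best.cost: best=f
        print(x,L,round(best.cost*1e6,2),best.x.round(2))
E
python3 feas.py
```

```text
0.48 10 0.0 [ 0.17  0.19 -0.29  2.28  0.13  0.51  1.38]
0.48 20 0.0 [ 0.14  0.14 -0.25  2.39  0.18  0.28  1.33]
0.48 30 0.02 [-0.63  0.16  0.7   2.39 -0.98  0.18  2.56]
0.48 37 458.91 [-0.7   0.12  0.78  2.4  -1.    0.18  2.6 ]
0.48 45 2152.17 [-0.83  0.07  0.92  2.4  -1.    0.18  2.63]
0.53 10 0.0 [ 0.16  0.27 -0.28  2.17  0.16  0.54  1.36]
0.53 20 0.0 [ 0.12  0.21 -0.23  2.29  0.21  0.3   1.31]
0.53 30 0.02 [-0.47  0.22  0.51  2.3  -0.85  0.18  2.4 ]
0.53 37 365.33 [-0.48  0.2   0.54  2.31 -1.    0.18  2.57]
0.53 45 0.42 [-0.82  0.4   1.12  2.44  4.14  0.58 -2.57]
0.58 10 0.0 [ 0.15  0.34 -0.27  2.07  0.18  0.58  1.35]
0.58 20 0.0 [ 0.11  0.29 -0.22  2.18  0.23  0.34  1.3 ]
0.58 30 0.01 [-0.35  0.28  0.36  2.21 -0.67  0.18  2.2 ]
0.58 37 0.04 [ 1.04  0.62 -1.21  2.42  2.05  0.54 -0.23]
0.58 45 0.08 [ 0.61  0.35 -0.52  2.44  3.14  0.38 -1.35]
0.63 10 0.0 [ 0.14  0.41 -0.27  1.95  0.2   0.62  1.35]
0.63 20 0.0 [ 0.1   0.36 -0.22  2.07  0.24  0.38  1.3 ]
0.63 30 0.01 [-0.25  0.34  0.22  2.12 -0.43  0.18  1.94]
0.63 37 0.04 [ 0.95  0.66 -1.16  2.32  1.98  0.54 -0.14]
0.63 45 0.05 [ 1.02  0.8  -1.21  2.37  2.31  0.69 -0.33]
0.675 10 0.0 [ 0.13  0.48 -0.26  1.85  0.21  0.66  1.35]
0.675 20 0.0 [ 0.1   0.42 -0.22  1.97  0.24  0.42  1.3 ]
0.675 30 0.0 [-0.13  0.39  0.07  2.05 -0.1   0.18  1.62]
0.675 37 0.03 [ 0.83  0.64 -1.03  2.22  1.93  0.47 -0.11]
0.675 45 0.04 [ 0.97  0.86 -1.21  2.28  2.25  0.71 -0.23]
```

Lean of 20–28° is reachable and by geometry clears the rod (about 8–11 mm) and the cheeks. I use 20° now and increase it as I go forward.

```bash
python3 -m creep '[{"slide":[0,0,0],"rotation":[-1.3,-4.7,0],"claw":0.04},{"slide":[0.004,0,0.0105],"rotation":[0,0,0],"claw":0.04},{"slide":[0.004,0,0.0105],"rotation":[0,0,0],"claw":0.04},{"slide":[0.0035,0,0.01],"rotation":[0,0,0],"claw":0.04},{"slide":[0.003,0,0.009],"rotation":[0,0,0],"claw":0.04}]'
python3 - <<'E'
from h import *
s=st();print(ch(s['eef_pos']))
E
```

```text
time: 6.9
eef_pos: [0.4812, -0.0283, 0.102]
orientation: [-0.026, 2.789, 0.001]
contact_force: [0.3, -0.8, -0.1]
gripper_width: 0.468
t 6.9 pos [ 0.4812 -0.0283  0.102 ] rv [-2.600e-02  2.789e+00  1.000e-03] F [ 0.3 -0.8 -0.1] w 0.47
q [ 0.115  0.165 -0.225  2.387  0.277  0.25   1.231]
[[-0.938 -0.018  0.345]
 [-0.018  1.     0.004]
 [-0.345 -0.003 -0.938]]
[-190.88175675   -2.71931058]
```

```bash
python3 -m creep '[{"slide":[-0.00375,0.001,0.0014],"rotation":[0,0,0],"claw":0.04},{"slide":[-0.00375,0.001,0.0014],"rotation":[0,0,0],"claw":0.04},{"slide":[-0.00375,0.001,0.0014],"rotation":[0,0,0],"claw":0.04},{"slide":[-0.00375,0,0.0014],"rotation":[0,0,0],"claw":0.04},{"slide":[-0.00375,0,0.0014],"rotation":[0,0,0],"claw":0.04}]'
python3 -m creep '[{"slide":[-0.00375,0,0.0014],"rotation":[0,0,0],"claw":0.04},{"slide":[-0.00375,0,0.0014],"rotation":[0,0,0],"claw":0.04},{"slide":[-0.00375,0,0.0014],"rotation":[0,0,0],"claw":0.04},{"slide":[-0.00375,0,0.0014],"rotation":[0,0,0],"claw":0.04},{"slide":[-0.00375,0,0.0014],"rotation":[0,0,0],"claw":0.04}]'
python3 - <<'E'
from h import *
s=st();print(ch(s['eef_pos']))
p,d=save('top','t5');v,u=np.mgrid[0:384,0:512];cass(world('top',d,u,v))
p,d=save('wrist','w5');cass(wworld(d,u,v,s))
E
```

```text
time: 7.32
eef_pos: [0.5021, -0.0251, 0.1026]
orientation: [-0.026, 2.79, 0.0]
contact_force: [-1.8, -0.4, 0.4]
gripper_width: 0.466
time: 7.73
eef_pos: [0.5218, -0.025, 0.1019]
orientation: [-0.025, 2.791, 0.0]
contact_force: [-1.0, -0.1, 0.5]
gripper_width: 0.472
t 7.73 pos [ 0.5218 -0.025   0.1019] rv [-0.025  2.791  0.   ] F [-1.  -0.1  0.5] w 0.47
q [ 0.104  0.224 -0.219  2.306  0.294  0.278  1.219]
[[-0.939 -0.017  0.344]
 [-0.017  1.     0.003]
 [-0.344 -0.003 -0.939]]
[-150.2969135   -0.305651 ]
cass rect chute [-81.6   5.2] [ 76.9 117.5] ang 88.8 z 0.1233 px [ 252  169   26   39 1011]
cass rect chute [-134.1   -0.2] [67.3 81.5] ang 89.84 z 0.1225 px [ 181  241  156   98 7407]
```

View pics/w5.png

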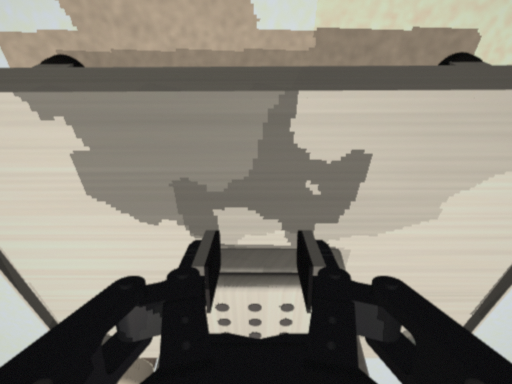

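The fingers are flush on the rear face at (255,260) and the cassette is squared (yaw within about 1°, y about 3–4 mm). I continue through the flap.

```bash
python3 -m creep '[{"slide":[-0.0047,0,0.0017],"rotation":[0,0,0],"claw":0.04},{"slide":[-0.0047,0,0.0017],"rotation":[0,0,0],"claw":0.04},{"slide":[-0.0047,0,0.0017],"rotation":[0,0,0],"claw":0.04},{"slide":[-0.0047,0,0.0017],"rotation":[0,0,0],"claw":0.04},{"slide":[-0.0047,0,0.0017],"rotation":[0,0,0],"claw":0.04}]'
python3 -m creep '[{"slide":[-0.0047,0,0.0017],"rotation":[0,0,0],"claw":0.04},{"slide":[-0.0047,0,0.0017],"rotation":[0,0,0],"claw":0.04},{"slide":[-0.0047,0,0.0017],"rotation":[0,0,0],"claw":0.04},{"slide":[-0.0047,0,0.0017],"rotation":[0,0,0],"claw":0.04},{"slide":[-0.0047,0,0.0017],"rotation":[0,0,0],"claw":0.04}]'
python3 - <<'E'
from h import *
s=st();print(ch(s['eef_pos']))
p,d=save('scene','s6');cv2.imwrite('pics/s6c.png',cv2.resize(p[140:320,130:340,::-1],None,fx=3.6,fy=3.3))
p,d=save('top','t6');v,u=np.mgrid[0:384,0:512];cass(world('top',d,u,v))
E
```

```text
time: 8.25
eef_pos: [0.5469, -0.0244, 0.1019]
orientation: [-0.025, 2.791, 0.0]
contact_force: [-1.2, -0.5, -0.4]
gripper_width: 0.473
time: 8.67
eef_pos: [0.5717, -0.024, 0.102]
orientation: [-0.025, 2.791, 0.0]
contact_force: [-0.7, 0.3, -0.2]
gripper_width: 0.469
t 8.67 pos [ 0.5717 -0.024   0.102 ] rv [-0.025  2.791  0.   ] F [-0.7  0.3 -0.2] w 0.47
q [ 0.102  0.293 -0.215  2.204  0.296  0.313  1.23 ]
[[-0.939 -0.018  0.343]
 [-0.018  1.     0.003]
 [-0.343 -0.003 -0.939]]
[-100.3008083   -0.4733994]
cass rect chute [-43.1   6. ] [80.2 90.6] ang 88.78 z 0.1233 px [251 161  27  30 747]
```

View pics/s6c.png

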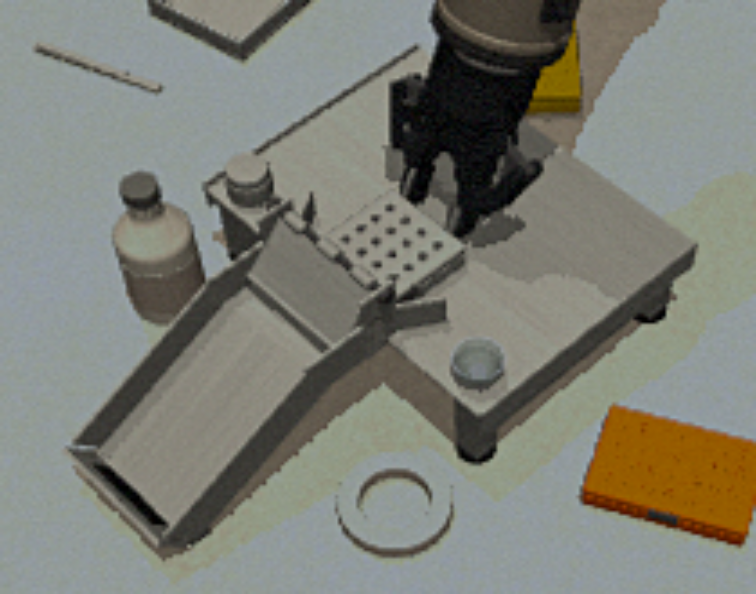

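The scene crop shows the cassette (400,240) entering under the lifted flap, square between the cheeks, with the neighbours untouched. I continue and add a little lean.

```bash
python3 -m creep '[{"slide":[-0.0047,0,0.0017],"rotation":[0,0,0],"claw":0.04},{"slide":[-0.0047,0,0.0017],"rotation":[0,0,0],"claw":0.04},{"slide":[-0.0047,0,0.0017],"rotation":[0,0,0],"claw":0.04},{"slide":[-0.0047,0,0.0017],"rotation":[0,0,0],"claw":0.04},{"slide":[-0.0047,0,0.0017],"rotation":[0,0,0],"claw":0.04}]'
python3 -m creep '[{"slide":[-0.0047,0,0.0017],"rotation":[0,-1,0],"claw":0.04},{"slide":[-0.0047,0,0.0017],"rotation":[0,-1,0],"claw":0.04},{"slide":[-0.0047,0,0.0019],"rotation":[0,-1,0],"claw":0.04},{"slide":[-0.0046,0,0.002],"rotation":[0,-1,0],"claw":0.04},{"slide":[-0.0046,0,0.002],"rotation":[0,-1,0],"claw":0.04}]'
python3 - <<'E'
from h import *
s=st();print(ch(s['eef_pos']))
p,d=save('scene','s7');cv2.imwrite('pics/s7c.png',cv2.resize(p[140:320,130:340,::-1],None,fx=3.6,fy=3.3))
p,d=save('wrist','w7')
E
```

```text
time: 9.18
eef_pos: [0.5969, -0.0236, 0.1022]
orientation: [-0.025, 2.791, 0.001]
contact_force: [-0.3, -0.8, -0.7]
gripper_width: 0.472
time: 9.6
eef_pos: [0.6217, -0.0231, 0.1022]
orientation: [-0.025, 2.702, 0.002]
contact_force: [-1.2, -0.3, -0.9]
gripper_width: 0.467
t 9.6 pos [ 0.6217 -0.0231  0.1022] rv [-2.500e-02  2.702e+00  2.000e-03] F [-1.2 -0.3 -0.9] w 0.47
q [ 0.036  0.338 -0.138  2.168  0.371  0.213  1.159]
[[-0.905 -0.018  0.426]
 [-0.017  1.     0.005]
 [-0.426 -0.003 -0.905]]
[-50.3384076   -0.73658075]
```

View pics/s7c.png

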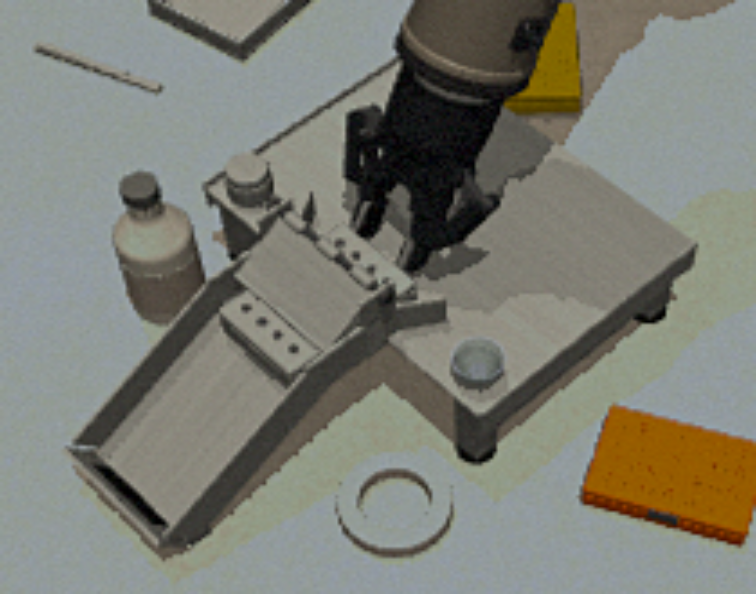

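View pics/w7.png

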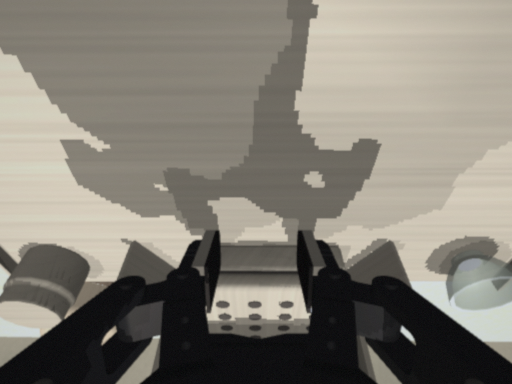

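The flap is now on the cassette's lid and the front end is over the sill (270,330). Before the last 50 mm, I check the outer finger links against the cheeks using the wrist depth.

Run:
```python
from h import *
s=manip.observe();d=np.load('pics/w7.npy');p=cv2.imread('pics/w7.png')
c=manip.camera_model('wrist');K=c['mtx'];T=c['tool_from_camera']
v,u=np.mgrid[0:384,0:512]
pc=np.stack([(u-K[0,2])/K[0,0]*d,(v-K[1,2])/K[1,1]*d,d],-1);pt=pc@T[:3,:3].T+T[:3,3]
m=(d>0)&(d<0.2)&(p.max(-1)<60)
q=pt[m]*1000
for a in range(-80,10,8):
    k=(q[:,2]>=a)&(q[:,2]<a+8)
    if k.sum()>5: print(a,k.sum(),'x',np.percentile(q[k,0],[1,99]).round(1),'y',np.percentile(q[k,1],[1,99]).round(1))
# wings / cheek in world near mouth
W=wworld(d,u,v,s);C=ch(W)
```

```text
-80 8188 x [-5.5 18.5] y [-59.   58.8]
-72 4180 x [-10.4  18.3] y [-57.   56.5]
-64 4988 x [-10.2  13.5] y [-53.9  53.7]
-56 3169 x [-9.9 14.7] y [-51.8  51.7]
-48 991 x [-1.1 14.7] y [-46.6  46.6]
-40 720 x [-8.1 12.1] y [-29.8  31.2]
-32 601 x [-55.2  12. ] y [-33.4  53.7]
-24 519 x [-62.1  12.1] y [-33.2  54.3]
-16 426 x [-58.9  12. ] y [-67.7  70.5]
-8 332 x [-22.9  11.6] y [-61.5  68.1]
0 153 x [-63.2 -13.4] y [-58.9  65.2]
8 68 x [-70.4 -13. ] y [-148.9   57.8]
```

The links are ±52 mm wide at 56 mm behind the tip, which is tight against the 104 mm mouth. I back off slightly, narrow the fingers to 22 mm, then continue.

```bash
python3 -m creep '[{"slide":[0.0058,0,-0.0036],"rotation":[0,0,0],"claw":0.04},{"slide":[0,0,0],"rotation":[0,0,0],"claw":0.022},{"slide":[0,0,0],"rotation":[0,0,0],"claw":0.022},{"slide":[0,0,0],"rotation":[0,0,0],"claw":0.022},{"slide":[-0.0027,0,0.0013],"rotation":[0,0,0],"claw":0.022}]'
python3 -m creep '[{"slide":[-0.0027,0,0.0013],"rotation":[0,0,0],"claw":0.022},{"slide":[-0.0045,0,0.0021],"rotation":[0,0,0],"claw":0.022},{"slide":[-0.0045,0,0.0021],"rotation":[0,0,0],"claw":0.022},{"slide":[-0.0045,0,0.0021],"rotation":[0,0,0],"claw":0.022},{"slide":[-0.0045,0,0.0021],"rotation":[0,-0.5,0],"claw":0.022}]'
python3 -m creep '[{"slide":[-0.0045,0,0.0021],"rotation":[0,-0.5,0],"claw":0.022},{"slide":[-0.0045,0,0.0021],"rotation":[0,-0.5,0],"claw":0.022},{"slide":[-0.0045,0,0.0021],"rotation":[0,0,0],"claw":0.022},{"slide":[0,0,0],"rotation":[0,0,0],"claw":0.022}]'
python3 - <<'E'
from h import *
s=st();print(ch(s['eef_pos']))
p,d=save('scene','s8');cv2.imwrite('pics/s8c.png',cv2.resize(p[140:320,130:340,::-1],None,fx=3.6,fy=3.3))
E
```

```text
time: 10.12
eef_pos: [0.6175, -0.0233, 0.1032]
orientation: [-0.024, 2.704, 0.001]
contact_force: [-0.1, 0.5, 0.2]
gripper_width: 0.26
time: 10.53
eef_pos: [0.6414, -0.0228, 0.1031]
orientation: [-0.024, 2.694, 0.002]
contact_force: [-1.3, 0.3, -1.1]
gripper_width: 0.257
time: 10.87
eef_pos: [0.6563, -0.0223, 0.1034]
orientation: [-0.025, 2.677, 0.002]
contact_force: [0.0, 0.3, 0.8]
gripper_width: 0.258
t 10.87 pos [ 0.6563 -0.0223  0.1034] rv [-2.500e-02  2.677e+00  2.000e-03] F [0.  0.3 0.8] w 0.26
q [ 0.029  0.377 -0.129  2.113  0.389  0.205  1.146]
[[-0.894 -0.018  0.448]
 [-0.017  1.     0.006]
 [-0.448 -0.003 -0.894]]
[-15.71549917  -0.72012073]
```

View pics/s8c.png

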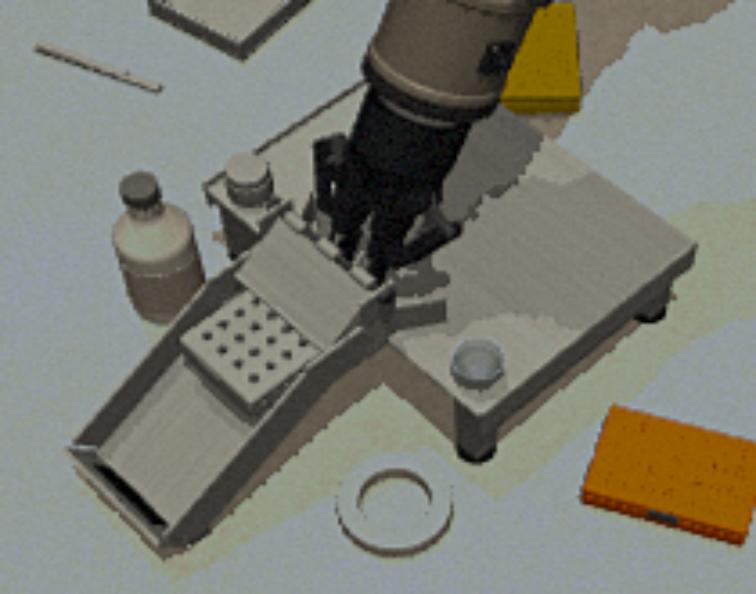

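The rear end is at the flap plane and the centre is just short of the sill edge. Roughly 12 mm to go, in small steps.

```bash
python3 -m creep '[{"slide":[-0.0027,0,0.0013],"rotation":[0,0,0],"claw":0.022},{"slide":[-0.0027,0,0.0013],"rotation":[0,0,0],"claw":0.022},{"slide":[-0.0027,0,0.0013],"rotation":[0,0,0],"claw":0.022},{"slide":[-0.0018,0,0.0009],"rotation":[0,0,0],"claw":0.022},{"slide":[0,0,0],"rotation":[0,0,0],"claw":0.022}]'
python3 - <<'E'
from h import *
s=st();print(ch(s['eef_pos']))
p,d=save('scene','s9');cv2.imwrite('pics/s9c.png',cv2.resize(p[140:320,130:340,::-1],None,fx=3.6,fy=3.3))
E
```

```text
time: 11.33
eef_pos: [0.667, -0.0223, 0.1036]
orientation: [-0.024, 2.677, 0.002]
contact_force: [0.6, 0.4, 0.1]
gripper_width: 0.264
t 11.33 pos [ 0.667  -0.0223  0.1036] rv [-2.400e-02  2.677e+00  2.000e-03] F [0.6 0.4 0.1] w 0.26
q [ 0.035  0.39  -0.135  2.089  0.386  0.216  1.152]
[[-0.894 -0.018  0.448]
 [-0.017  1.     0.006]
 [-0.448 -0.003 -0.894]]
[-5.06335886 -0.99923941]
```

View pics/s9c.png

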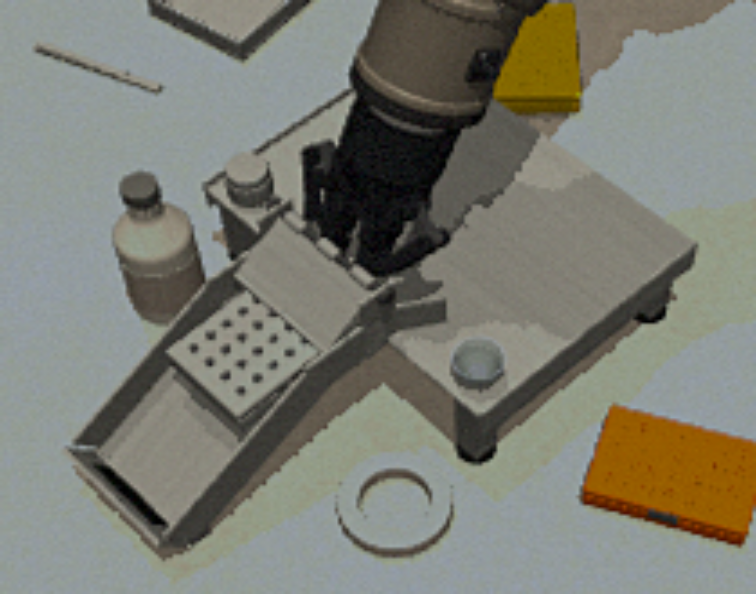

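```bash
python3 -m creep '[{"slide":[-0.0018,0,0.0009],"rotation":[0,0,0],"claw":0.022},{"slide":[-0.0018,0,0.0009],"rotation":[0,0,0],"claw":0.022},{"slide":[-0.0009,0,0.0005],"rotation":[0,0,0],"claw":0.022},{"slide":[0,0,0],"rotation":[0,0,0],"claw":0.022},{"slide":[0,0,0],"rotation":[0,0,0],"claw":0.022}]'
python3 - <<'E'
from h import *
s=st();print(ch(s['eef_pos']))
p,d=save('scene','s10');cv2.imwrite('pics/s10c.png',cv2.resize(p[140:320,130:340,::-1],None,fx=3.6,fy=3.3))
E
```

```text
time: 11.8
eef_pos: [0.6714, -0.0222, 0.1034]
orientation: [-0.024, 2.677, 0.002]
contact_force: [0.3, -0.0, 0.3]
gripper_width: 0.257
t 11.8 pos [ 0.6714 -0.0222  0.1034] rv [-2.400e-02  2.677e+00  2.000e-03] F [ 0.3 -0.   0.3] w 0.26
q [ 0.037  0.397 -0.137  2.079  0.385  0.221  1.155]
[[-0.894 -0.018  0.448]
 [-0.017  1.     0.005]
 [-0.448 -0.003 -0.894]]
[-0.63259247 -1.03070532]
```

View pics/s10c.png

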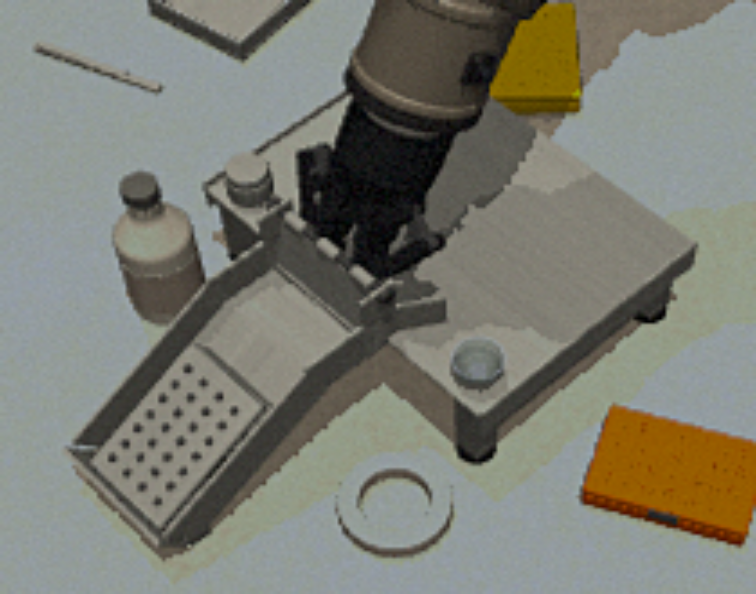

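The cassette has tipped and slid to the end stop (180,430), and the flap rests on the fingertips. I draw straight back toward the robot, then rise.

```bash
python3 -m creep '[{"slide":[0.0045,0,-0.0022],"rotation":[0,0,0],"claw":0.022},{"slide":[0.009,0,-0.0045],"rotation":[0,0,0],"claw":0.022},{"slide":[0.009,0,-0.0045],"rotation":[0,0,0],"claw":0.022},{"slide":[0.013,0,-0.0067],"rotation":[0,0,0],"claw":0.022},{"slide":[0.013,0,-0.0067],"rotation":[0,0,0],"claw":0.022}]'
python3 -m creep '[{"slide":[0.013,0,-0.0067],"rotation":[0,0,0],"claw":0.022},{"slide":[0.009,0,-0.0045],"rotation":[0,0,0],"claw":0.022},{"slide":[-0.0067,0,-0.013],"rotation":[0,1,0],"claw":0.022},{"slide":[-0.0067,0,-0.013],"rotation":[0,1,0],"claw":0.022},{"slide":[0,0,0],"rotation":[0,0,0],"claw":0.022}]'
python3 -m creep '[{"slide":[0,0,0],"rotation":[0,0,0],"claw":0.022},{"slide":[0,0,0],"rotation":[0,0,0],"claw":0.022},{"slide":[0,0,0],"rotation":[0,0,0],"claw":0.022},{"slide":[0,0,0],"rotation":[0,0,0],"claw":0.022},{"slide":[0,0,0],"rotation":[0,0,0],"claw":0.022}]'
python3 - <<'E'
from h import *
s=st();print(ch(s['eef_pos']))
p,d=save('scene','s11');cv2.imwrite('pics/s11c.png',cv2.resize(p[140:320,130:340,::-1],None,fx=3.6,fy=3.3))
for th in ['cassette_center','bur_pot','mixing_dish','spray_bottle']: print(th,[(ch(a['xyz']).round(0),round(a['xyz'][2],3),round(a['confidence'],2)) for a in manip.place_of('scene',th)[:3]])
p,d=save('top','t11')
v,u=np.mgrid[0:384,0:512];W=world('top',d,u,v);C=ch(W)
m=(C[...,0]>75)&(C[...,0]<225)&(abs(C[...,1])<48)&(d>0)&(W[...,2]>.02)&(W[...,2]<.14)
print([(a['xyz'],a['confidence']) for a in manip.place_of('top','cassette_center')[:3]])
for x in range(0,220,15):
    k=m&(abs(C[...,0]-x)<8); 
    if k.sum(): print(x,np.median(W[k][:,2]).round(3),end=' ; ')
E
```

```text
time: 12.27
eef_pos: [0.6154, -0.0232, 0.1036]
orientation: [-0.025, 2.678, 0.002]
contact_force: [0.4, -0.6, 0.1]
gripper_width: 0.257
time: 12.68
eef_pos: [0.5935, -0.0235, 0.136]
orientation: [-0.025, 2.71, 0.001]
contact_force: [1.4, -1.1, 0.7]
gripper_width: 0.258
time: 13.1
eef_pos: [0.5925, -0.0233, 0.1325]
orientation: [-0.025, 2.713, 0.001]
contact_force: [0.1, 0.5, -0.7]
gripper_width: 0.258
t 13.1 pos [ 0.5925 -0.0233  0.1325] rv [-2.500e-02  2.713e+00  1.000e-03] F [ 0.1  0.5 -0.7] w 0.26
q [ 0.215  0.262 -0.34   2.192  0.424  0.298  1.113]
[[-0.909 -0.018  0.415]
 [-0.018  1.     0.005]
 [-0.415 -0.003 -0.91 ]]
[-79.48540404  -0.23965672]
cassette_center [(array([146.,   4.]), 0.061, 0.94), (array([-339., -123.]), 0.012, 0.9), (array([-97., 254.]), 0.014, 0.76)]
bur_pot [(array([ -20., -121.]), 0.095, 0.75)]
mixing_dish [(array([-28., 124.]), 0.093, 0.73), (array([-2.,  4.]), -0.001, 0.39)]
spray_bottle [(array([  56., -140.]), -0.004, 0.73)]
[([0.8174, -0.0136, 0.0587], 0.78), ([0.5694, 0.2323, 0.017], 0.61), ([0.3354, -0.1517, 0.0124], 0.56)]
75 0.085 ; 90 0.082 ; 105 0.097 ; 120 0.092 ; 135 0.083 ; 150 0.075 ; 165 0.066 ; 180 0.058 ; 195 0.049 ; 210 0.045 ;
```

View pics/s11c.png

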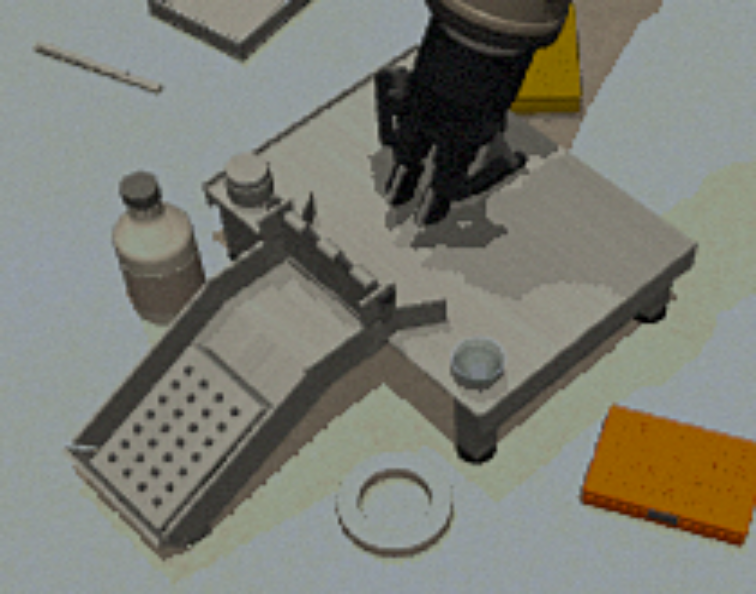

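The cassette rests at chute (146, 4), z 0.061, against the expected (149, 0, 0.060). The flap hangs shut and the hand is clear. I let the flap settle for a moment, recheck, and hand in.

```bash
python3 -m creep '[{"slide":[0,0,-0.02],"rotation":[0,0,0],"claw":0.022},{"slide":[0,0,-0.02],"rotation":[0,0,0],"claw":0.022},{"slide":[0,0,0],"rotation":[0,0,0],"claw":0.022},{"slide":[0,0,0],"rotation":[0,0,0],"claw":0.022},{"slide":[0,0,0],"rotation":[0,0,0],"claw":0.022}]'
python3 -m creep '[{"slide":[0,0,0],"rotation":[0,0,0],"claw":0.022},{"slide":[0,0,0],"rotation":[0,0,0],"claw":0.022},{"slide":[0,0,0],"rotation":[0,0,0],"claw":0.022},{"slide":[0,0,0],"rotation":[0,0,0],"claw":0.022},{"slide":[0,0,0],"rotation":[0,0,0],"claw":0.022}]'
python3 - <<'E'
from h import *
s=st()
p,d=save('scene','s12')
d0=np.load('pics/s11.npy');v,u=np.mgrid[0:384,0:512];W=world('scene',d,u,v);C=ch(W)
m=(abs(C[...,1])<40)&(C[...,0]>-15)&(C[...,0]<60)&(W[...,2]>.105)&(W[...,2]<.15)&(d>0)
q=C[m];z=W[m][:,2];print('flap pts',m.sum(),'x med/5/95',np.percentile(q[:,0],[5,50,95]).round(1)); print('slope dx/dz',np.polyfit(z,q[:,0]/1000,1)[0])
print('cass',[(ch(a['xyz']).round(0),round(a['xyz'][2],3)) for a in manip.place_of('scene','cassette_center')[:1]])
E
```

```text
time: 13.87
eef_pos: [0.5764, -0.0241, 0.1694]
orientation: [-0.024, 2.712, 0.001]
contact_force: [-0.2, 0.5, 0.2]
gripper_width: 0.256
time: 14.28
eef_pos: [0.5763, -0.0236, 0.1692]
orientation: [-0.025, 2.713, 0.002]
contact_force: [0.2, -0.1, -0.4]
gripper_width: 0.256
t 14.28 pos [ 0.5763 -0.0236  0.1692] rv [-2.500e-02  2.713e+00  2.000e-03] F [ 0.2 -0.1 -0.4] w 0.26
q [ 0.298  0.183 -0.422  2.191  0.313  0.371  1.219]
[[-0.909 -0.018  0.416]
 [-0.017  1.     0.005]
 [-0.416 -0.003 -0.909]]
flap pts 169 x med/5/95 [-2.1 -0.9  0.5]
slope dx/dz -0.013383496130225828
cass [(array([148.,   7.]), 0.061)]
```

The flap face is vertical (slope -0.013, x≈0), so it is shut. Handing in.

```bash
python3 -c "
from station import manip
print(manip.close_job())"
```

```text
the job is handed in; nothing more can be done
None
```

The cassette is through the flap and resting at the end stop, and the job is handed in at about 14.3 s; no verdict was reported. I pushed it sideways with the shut fingers to centre and square it. Then I pushed it from behind with two fingers and the hand leaned about 27°, following it in under the rod until it tipped and slid down, and drew back.

| Last check | Measured | Expected |
|---|---|---|
| Cassette centre, chute x | 148 mm | 149 mm |
| Cassette centre, chute y | 4 to 7 mm | within ±25 mm |
| Cassette centre height | 61 mm | 60 mm |
| Flap tilt | about -0.01 rad | under 0.08 rad |

The hand was clear with about 0 N on the wrist. The bur pot and mixing dish measured within a few mm of where they started. I checked the other things only by eye in the pictures, and they showed no movement.

- **Joint limit:** an early try at a 30° lean close to the base brought joints 4 and 6 to their limits. Joint 4 read 2.461 against 2.46, and I backed off at once.
- **Unreliable wrist fits:** with the hand partly hiding the box, the automatic wrist-camera fits of the cassette were wrong. I used the top and scene cameras there instead.

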